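# Tuck and clip the rectangular plate into the table grill

## Task

Fit the rectangular cooking plate into the open table grill: tuck its tongue under the steel bridge at the front of the grill while the other end is still raised, then lower that end and press it down until the spring clip snaps over it and the plate lies flat in its recess. Leave the round plate, the mug, the pepper mill and the salt shaker where they are.

Things in the scene. Friction and masses are not known exactly. Their poses are not given: they have to be found in the camera images.
- grill_base: Fixed base of a small table grill, black, 150 x 117 x 51 mm. Origin: on the worktop under the recess centre; x runs from the front (bridge, dial; toward the robot within 15 degrees) to the back (clip), z up. Recess x -51..51, y -47..47 mm; its seat, a ledge round a sunk heater well, is 34 mm up, walls 44 mm. The ledge is 30 mm wide in front (x -51..-21), 10 to 12 elsewhere.
- slot_mouth (a point): Middle of the mouth of the slot under the steel bridge (x -51, y 0, z 39.5 mm in the grill's frame). The slot is 58 mm wide and 11 mm high (34 to 45 mm up, its floor level with the seat) and ends 14 mm further in, at x -65. The bridge above it is 6 mm thick.
- clip (a joint): Spring clip at the back of the recess, a 30 mm wide steel catch sliding outward (grill +x), in m: 0 sprung in, 0.008 pushed back. The catch reaches in to x 46 mm, 44.5 mm up; its steep ramp rises to x 52, 57 mm up. A tucked plate comes to rest on the ramp, back end about 15 mm too high; some 5 to 15 N down near that end makes the clip snap over it.
- grill_plate: Rectangular dark cast plate, 100 (x) x 90 (y) x 8 mm, about 0.25 kg, lying flat. A tongue 52 mm wide, 6 mm thick, level with the underside, stands out 12 mm at the front (x -50 to -62); it points to the robot within 20 degrees. Origin: centre of the underside of the 100 x 90 part; x points away from the tongue. When home: within 2 mm of the recess centre, 34 mm up, axes as the grill's.
- ridge_top (a point): Middle of the top of the rectangular plate's ridge, its grip (x 0, y 0, z 30 mm in the plate's frame): 12 mm thick (y), 70 mm long (x), rising 22 mm above the plate's top. Low ribs beside it stand 2 mm high.
- tongue_tip (a point): Middle of the front end of the rectangular plate's tongue (x -62, y 0, z 3 mm in the plate's frame).
- plate_far_edge (a point): Middle of the lower edge of the rectangular plate's end opposite the tongue (x 50, y 0, z 0 mm in the plate's frame).
- round_plate: Round dark plate, 100 mm diameter, 8 mm thick, with the same kind of ridge (30 mm high); it does not belong in this grill. Origin: centre of the underside.
- mug: Spotted white mug, 93 mm high. Origin: centre of the underside.
- pepper_mill: Wooden pepper mill, 58 mm wide, 150 mm high. Origin: centre of the underside.
- salt_shaker: Glass salt shaker with a grey top, 44 mm wide, 90 mm high. Origin: centre of the underside.

How it is judged:
By the outcome, as a careful person would: the job done as asked, in the order asked, and still so for the second after the job is handed in, with the robot touching nothing.
It also fails if it takes over 43 s, if anything falls off the work surface, if the arm or the gripper's body presses on something with over 40 N, if the wrist force passes 120 N, or if a joint passes its speed limit or range.

## Robot

A 6-joint arm with a two-finger parallel gripper is mounted at the origin on a cart in front of the work surface, level with it; the furniture and walls round the work are solid. World frame = base frame: x ahead of the robot, y to its left, z up, the work surface at z = 0. Lengths are in m, angles in rad, forces in N, time in s.
With the tool pointing down it reaches from about 0.25 to 0.775 m from the base axis. Payload 4 kg.
Tool frame: the origin (TCP) lies on the centre line of the jaws, within the pads' length; the fingertips stand 8 mm ahead of it and the grasp point (between the pads) lies 11 mm behind it; y points along the fingers, x is the direction in which the jaws open and shut, and the axes are right-handed (so a half turn about y gives the same grasp; the last joint's range is limited). The gripper opens to 94 mm and grips with 3 to 60 N. Pads are 16 mm wide; open, the fingers measure 119 mm over their backs; the gripper's body (75 mm by 177 mm) begins 78 mm behind the grasp point.
Start: joints at [-0.103, 0.087, 1.371, -0, 1.684, -0.103], TCP at [0.55, -0, 0.214] pointing down, gripper open.
Joint ranges: [-3.1, 3.1], [-0.76, 2.03], [0.27, 2.55], [-1.08, 4.22], [0.17, 2.65], [-2.57, 2.57]. Speed limits (rad/s): [2.79, 2.79, 3.14, 3.14, 3.14, 3.14].

## Interface

Orientations are given as [roll, pitch, yaw] about the fixed x, y, z axes, in that order (R = Rz(yaw) Ry(pitch) Rx(roll)).
In Python, from bench import robot gives the robot as it stands.
- The arm moves only by the tool step_arm, never from a script. Its argument "commands" is a list of rows, each an object with "xyz": the shift along the world's x, y, z in m, a list of three; "twist": the turn, a rotation vector about the world's x, y, z in degrees, a list of three. In form: [{"xyz": [tx, ty, tz], "twist": [ax, ay, az]}, ...]. A call has 1 to 12 rows; each row is the pose to reach, as a shift and turn from the pose commanded when the call began; what a row does not reach only later rows make up. A row lasts 1/12 s, in which the tool goes at most 41.7 mm and 7.16 degrees, less where a joint would pass 70% of its speed; a pose out of reach is approached as far as the arm can. A call with a gripper value outside its range is refused whole. "fingers" is the closure in counts, from 0 (fully open) to 255 (shut), set as the call begins (left out, the last holds). The fingers move at their own pace and stop on an object; the grip force is fixed at half the most. Time passes only in rows, so rows that repeat a pose let the fingers close. It gives the time, the measured TCP pose, the force and the opening at its end, in the units of the state.
- robot.get_obs(): the state, without advancing time (a new reading comes with each control period).
- robot.snapshot(name): name is "scene" or "side" or "wrist"; returns (picture, depth): 400x640x3 uint8, red, green, blue; 400x640 float32, m along the optical axis (not along the pixel's ray), 0 where there is no reading.
- robot.camera_info(name): a dict with "fx", "fy", "cx", "cy" (pixels), "k1" (the pictures are not rectified: a ray, as slopes to the right and down, at radius r is drawn at 1 + k1 r^2 times it, then the intrinsics apply), "R" (3x3) and "t" (3): a world point X has camera coordinates R X + t. Camera axes: x right, y down, z forward; pixel columns grow to the right and rows downward; lengths in m; the calibration is good to about 2 mm. A picture is of the moment at which its call begins: read the wrist's pose just before it. camera_info takes no time and is no camera call; for the wrist camera it gives the pose at the moment of the call.
- robot.close_job(): hands the job in, once; it reports no verdict.
The state is a dict: "time": time; "joint_positions": joint angles; "qvel": joint speeds; "joint_torque": joint torques, N m; "tool_pos": TCP position; "ee_rot": TCP orientation; "wrist_force": force on the tool from outside, world axes, zero at the start; "wrist_torque": the same for the moment, N m; "width": finger opening in m.
Only numpy, scipy, OpenCV 4.12 (cv2) and the standard library are available. Lean on these libraries where they do the work, as an engineer would, in place of code of your own. Each camera call takes 0.05 s, during which the arm holds its last target.

## Working session

There is one attempt and no reset: what is moved stays moved. The work goes in short steps, Python scripts to look and compute and a tool call to move; the robot and the scene stay as the last step left them, time stands still between calls to the robot, and variables do not carry over. Pictures are saved under pics/ and viewed, and the job is handed in when it is done.

Besides the shell and the picture viewer there is one more tool, called after "Call:" as name(argument=value, ...) on one line, values as JSON. step_arm: Moves the arm, as the interface text tells. Its arguments: {"type":"object","properties":{"commands":{"type":"array"},"fingers":{"type":"number"}},"required":["commands"]}

```bash
mkdir -p pics; ls
cat > h.py <<'E'
import numpy as np, cv2
from bench import robot
from scipy.spatial.transform import Rotation as Ro
def snap(n,f):
    ci=robot.camera_info(n); p,d=robot.snapshot(n)
    cv2.imwrite(f'pics/{f}.png',p[:,:,::-1]); np.savez(f'pics/{f}.npz',d=d,p=p,**{k:np.array(ci[k]) for k in ci})
def load(f): return dict(np.load(f'pics/{f}.npz'))
def ray(c,u,v):
    x=(u-c['cx'])/c['fx'];y=(v-c['cy'])/c['fy'];a,b=x,y
    for _ in range(20):
        s=1+c['k1']*(a*a+b*b);a=x/s;b=y/s
    return np.array([a,b,1.])
def pix(c,X):
    q=c['R']@np.array(X)+c['t'];a,b=q[:2]/q[2];s=1+c['k1']*(a*a+b*b)
    return np.array([c['fx']*a*s+c['cx'],c['fy']*b*s+c['cy']])
def atz(c,u,v,z):
    r=c['R'].T@ray(c,u,v);o=-c['R'].T@c['t'];return o+r*(z-o[2])/r[2]
def atd(c,u,v):
    z=c['d'][int(round(v)),int(round(u))];return c['R'].T@(ray(c,u,v)*z-c['t'])
def tri(c1,p1,c2,p2):
    A=[];B=[]
    o1=-c1['R'].T@c1['t'];o2=-c2['R'].T@c2['t'];r1=c1['R'].T@ray(c1,*p1);r2=c2['R'].T@ray(c2,*p2)
    s=np.linalg.lstsq(np.c_[r1,-r2],o2-o1,rcond=None)[0];a=o1+r1*s[0];b=o2+r2*s[1];return (a+b)/2,np.linalg.norm(a-b)
E
python3 - <<'E'
from h import *
for n in ['scene','side','wrist']: snap(n,n+'0')
for n in ['scene','side','wrist']:
    c=load(n+'0'); print(n,c['fx'],c['k1'],-c['R'].T@c['t'],c['R'][2])
print(robot.get_obs())
E
```

```text
pics
scene 414.7996356633293 -0.09865518111668513 [ 0.12586075 -0.45933089  0.62308858] [ 0.56314607  0.48131799 -0.67171385]
side 461.05099016492443 0.00665261043693998 [ 0.19665272 -0.66355732  0.66207834] [ 0.41876582  0.65894058 -0.62484598]
wrist 280.4505183878651 0.014293634878991733 [0.54920793 0.06679702 0.38440588] [-0.0023577  -0.23174498 -0.97277372]
{'time': 0.15, 'joint_positions': array([-1.03078234e-01,  8.77852846e-02,  1.37186193e+00,  1.46433356e-06,
        1.68357693e+00, -1.03107331e-01]), 'qvel': array([-1.10499158e-03, -2.57637093e-03, -2.16367062e-03,  2.90885266e-05,
       -5.27807860e-04, -6.82618443e-04]), 'joint_torque': array([ 1.24418581e-03, -3.40636396e+01, -3.02795255e+01,  7.18983379e-02,
        3.04441026e-02, -1.11468453e-04]), 'tool_pos': array([5.49613740e-01, 4.78101490e-05, 2.12595917e-01]), 'ee_rot': array([-1.57062696e+00,  1.62267379e-03,  2.93984574e-05]), 'wrist_force': array([-0.08683391, -0.15902813,  0.05462971]), 'wrist_torque': array([-0.02236865, -0.0255085 ,  0.03290351]), 'width': 0.09389198456559002}
```

View pics/scene0.png

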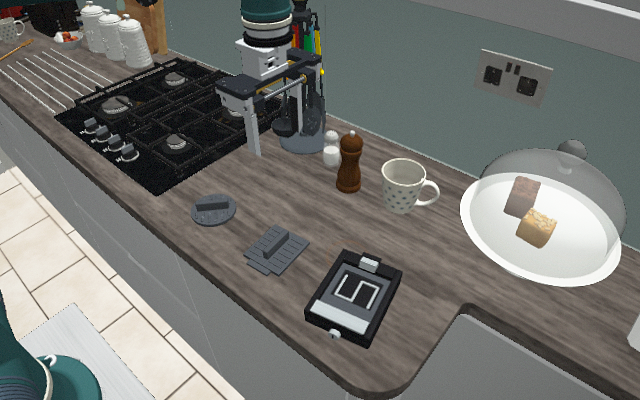

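View pics/side0.png

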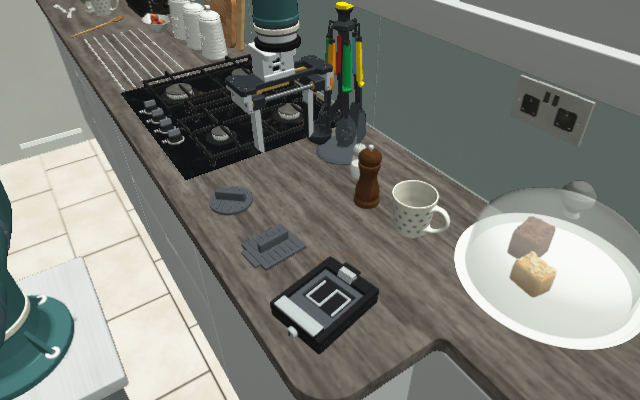

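View pics/wrist0.png

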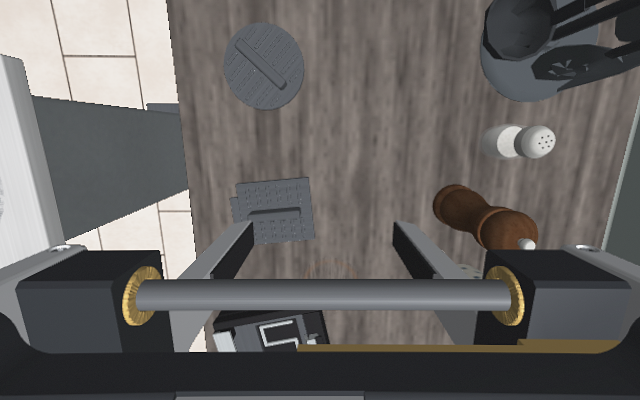

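The views agree. The rectangular plate is at scene (275,250), the grill at (355,300) and the round plate at (213,210). I'll enlarge these areas.

Run:
```python
from h import *
def crop(f,x0,y0,w,h,s,o):
    p=load(f)['p'][y0:y0+h,x0:x0+w,::-1];p=cv2.resize(p,None,fx=s,fy=s,interpolation=cv2.INTER_CUBIC)
    p=cv2.convertScaleAbs(p,alpha=1.5,beta=10)
    for i in range(0,w,10): cv2.line(p,(i*s,0),(i*s,6 if i%50 else 14),(0,255,255),1)
    for i in range(0,h,10): cv2.line(p,(0,i*s),(6 if i%50 else 14,i*s),(0,255,255),1)
    cv2.imwrite(f'pics/{o}.png',p)
crop('scene0',240,215,170,140,4,'sc1')
crop('side0',230,215,160,140,4,'si1')
crop('wrist0',200,160,140,200,3,'wr1')
```

```text
(no output)
```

View pics/sc1.png

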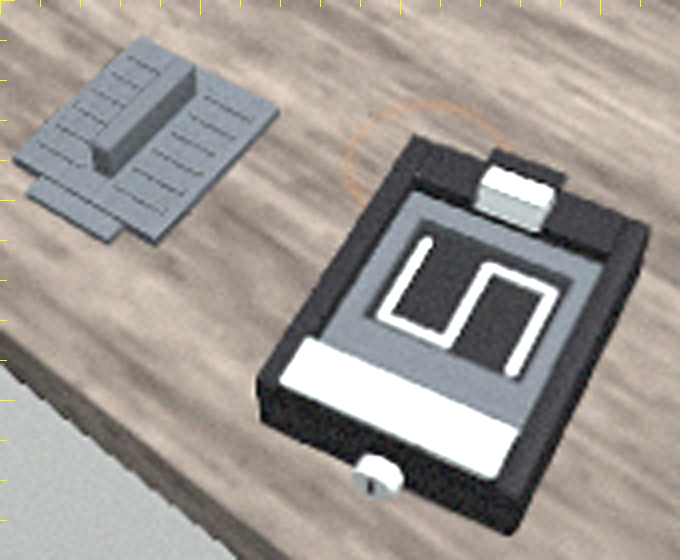

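View pics/si1.png

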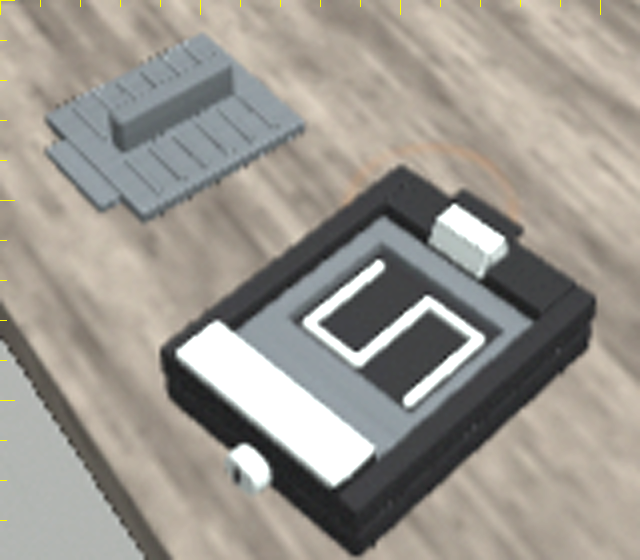

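View pics/wr1.png

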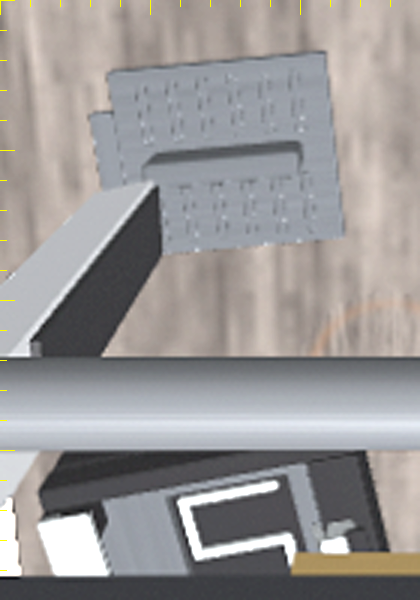

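```bash
cat > fit.py <<'E'
from h import *
from scipy.optimize import least_squares
S=load('scene0');D=load('side0')
def cs(x,y): return ((x+.5)/4-.5+240,(y+.5)/4-.5+215)
def cd(x,y): return ((x+.5)/4-.5+230,(y+.5)/4-.5+215)
def W(p,l): 
    c,s=np.cos(p[3]),np.sin(p[3]); return np.array([p[0]+c*l[0]-s*l[1],p[1]+s*l[0]+c*l[1],p[2]+l[2]])
P=[(S,cs(143,38),(.05,.045,.008)),(S,cs(280,106),(.05,-.045,.008)),(S,cs(14,158),(-.05,.045,.008)),(S,cs(155,236),(-.05,-.045,.008)),
(D,cd(203,35),(.05,.045,.008)),(D,cd(304,125),(.05,-.045,.008)),(D,cd(47,121),(-.05,.045,.008)),(D,cd(147,212),(-.05,-.045,.008)),
(S,cs(93,147),(-.035,.006,.03)),(S,cs(195,68),(.035,-.006,.03)),(D,cd(111,118),(-.035,.006,.03)),(D,cd(232,68),(.035,-.006,.03))]
G=[(S,cs(410,194),(.051,.047,.034)),(D,cd(384,217),(.051,.047,.034)),
 (S,cs(612,250),(.051,-.047,.044)),(D,cd(540,312),(.051,-.047,.044))]
if __name__=='__main__':
    f=lambda p:np.concatenate([pix(c,W(p,l))-np.array(q) for c,q,l in P])
    r=least_squares(f,[.4,0,0,0],loss='soft_l1'); print('plate',r.x,np.degrees(r.x[3]));print(f(r.x).reshape(-1,2).round(1).tolist())
    # triangulate various
    T=lambda n,a,b:print(n,*[np.round(v,4) for v in tri(S,cs(*a),D,cd(*b))])
    T('ridge fl',(93,147),(111,118));T('ridge br',(195,68),(232,68))
    T('bridge bl',(310,337),(217,321));T('bridge br',(520,427),(376,447));T('bridge fr',(495,478),(336,488));T('bridge fl',(278,378),(177,352))
    T('outer bl',(416,136),(401,167));T('outer br',(648,230),(594,300));
    T('outer fl',(258,385),(163,352));T('outer fr',(512,508),(355,518))
    T('rec bl seat',(410,194),(384,217));T('rec br top',(612,250),(540,318))
    T('well bl',(424,220),(382,245));T('well br',(572,278),(505,330))
    T('clip l top',(487,168),(452,204));T('clip r top',(556,196),(507,240));T('clip l front',(478,188),(432,236));T('clip r front',(548,210),(487,262))
E
python3 fit.py
```

```text
plate [ 0.48716015 -0.03908163 -0.00808986  0.10657848] 6.106497357248641
[[-1.1, 0.4], [-0.4, 1.0], [-0.4, 0.6], [0.4, 1.5], [0.5, -0.1], [1.1, -0.5], [0.2, -0.5], [0.0, 1.4], [-1.2, -0.5], [0.3, -0.3], [-0.3, -0.8], [1.2, -0.7]]
ridge fl [ 0.4503 -0.0418  0.025 ] 0.0007
ridge br [ 0.5186 -0.0443  0.0252] 0.0014
bridge bl [ 0.4196 -0.2029  0.0527] 0.0017
bridge br [ 0.4395 -0.2931  0.053 ] 0.0017
bridge fr [ 0.418  -0.2971  0.0479] 0.0015
bridge fl [ 0.3999 -0.2025  0.0457] 0.0016
outer bl [ 0.5397 -0.1653  0.0436] 0.0017
outer br [ 0.5648 -0.2756  0.0396] 0.0005
outer fl [ 0.3963 -0.1949  0.039 ] 0.0003
outer fr [ 0.4205 -0.305   0.0333] 0.0014
rec bl seat [ 0.5221 -0.1763  0.0286] 0.0006
rec br top [ 0.5381 -0.2727  0.0461] 0.005
well bl [ 0.5098 -0.1933  0.034 ] 0.001
well br [ 0.5282 -0.2609  0.03  ] 0.0007
clip l top [ 0.5396 -0.2052  0.0525] 0.0002
clip r top [ 0.5445 -0.2388  0.0554] 0.0015
clip l front [ 0.5274 -0.209   0.0474] 0.0069
clip r front [ 0.5319 -0.2426  0.0565] 0.0039
```

Call:
step_arm(commands=[{"xyz": [-0.02,-0.04,0.0],"twist": [0,0,0]},{"xyz": [-0.03,-0.08,0.0],"twist": [0,0,0]},{"xyz": [-0.03,-0.12,0.0],"twist": [0,0,0]},{"xyz": [-0.03,-0.16,0.0],"twist": [0,0,0]},{"xyz": [-0.03,-0.19,0.0],"twist": [0,0,0]},{"xyz": [-0.03,-0.19,0.0],"twist": [0,0,0]},{"xyz": [-0.03,-0.19,0.0],"twist": [0,0,0]}])

```text
time: 0.73
tool_pos: [0.5195, -0.1912, 0.2127]
ee_rot: [-1.57, 0.001, -0.003]
wrist_force: [-0.2, -0.9, -0.4]
width: 0.0938
```

Run:
```python
from h import *
snap('wrist','w1'); o=robot.get_obs(); print(o['time'],o['tool_pos'],o['qvel'])
p=load('w1')['p'][:,:,::-1]; cv2.imwrite('pics/w1b.png',cv2.convertScaleAbs(cv2.resize(p[0:300,130:430],None,fx=2,fy=2,interpolation=cv2.INTER_CUBIC),alpha=1.5,beta=10))
```

```text
0.7833 [ 0.51975952 -0.18993954  0.21294395] [ 0.0342749  -0.01362338  0.00411168  0.00237989  0.00099618 -0.00048339]
```

View pics/w1b.png

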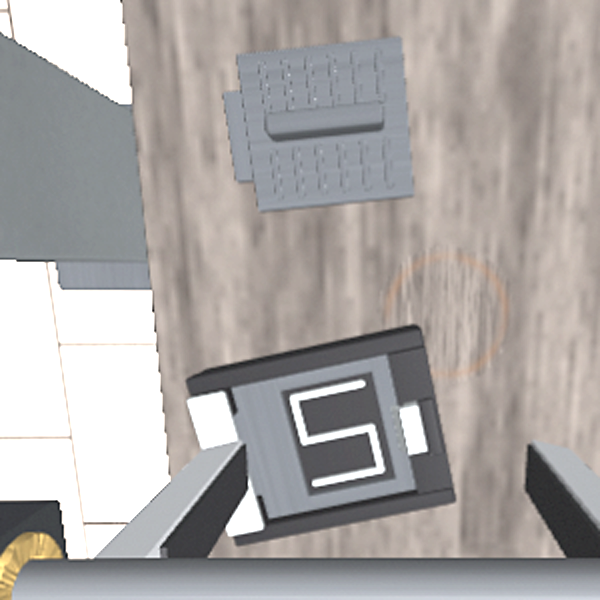

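```bash
cat >> h.py <<'E'
def crop(f,x0,y0,w,h,s,o):
    p=load(f)['p'][y0:y0+h,x0:x0+w,::-1];p=cv2.resize(p,None,fx=s,fy=s,interpolation=cv2.INTER_CUBIC)
    p=cv2.convertScaleAbs(p,alpha=1.6,beta=15)
    for i in range(0,w,10): cv2.line(p,(i*s,0),(i*s,6 if i%50 else 14),(0,255,255),1)
    for i in range(0,h,10): cv2.line(p,(0,i*s),(6 if i%50 else 14,i*s),(0,255,255),1)
    cv2.imwrite(f'pics/{o}.png',p)
E
python3 - <<'E'
from h import *
crop('w1',235,10,110,105,5,'w1p'); crop('w1',215,155,150,120,5,'w1g')
E
```

```text
(no output)
```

View pics/w1p.png

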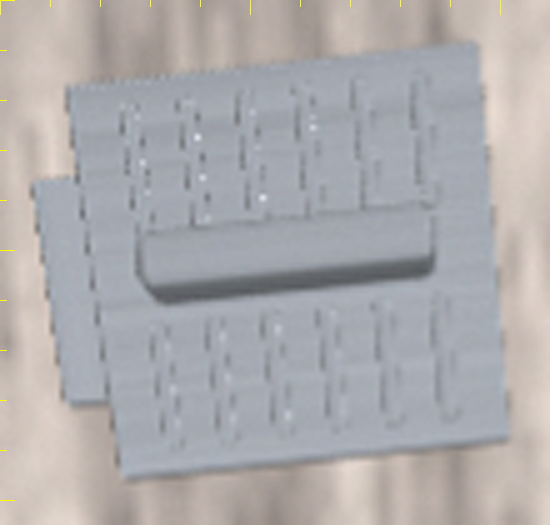

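View pics/w1g.png

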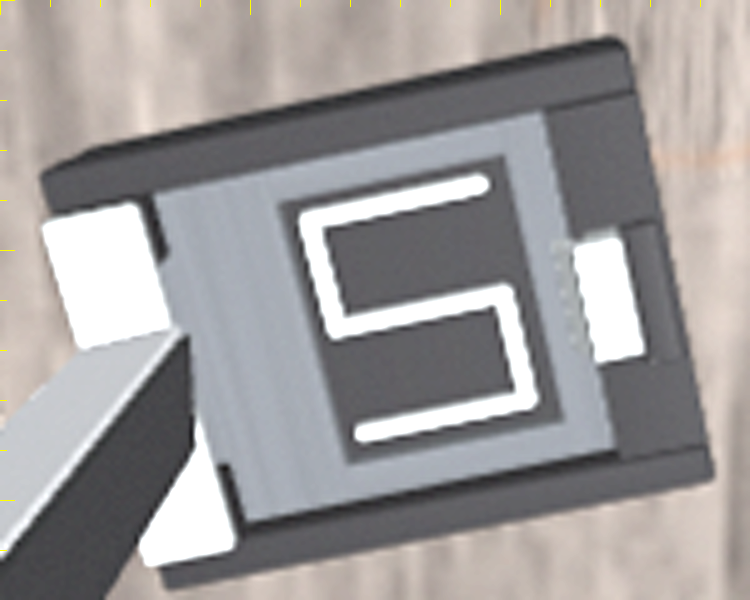

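```bash
cat > fit2.py <<'E'
from fit import *
w1=load('w1')
def m(x0,y0,s=5): return lambda x,y:((x+.5)/s-.5+x0,(y+.5)/s-.5+y0)
a=m(235,10);b=m(215,155)
PW=[(w1,a(68,87),(-.05,.045,.008)),(w1,a(478,43),(.05,.045,.008)),(w1,a(508,438),(.05,-.045,.008)),(w1,a(122,474),(-.05,-.045,.008)),
(w1,a(33,182),(-.062,.026,.006)),(w1,a(68,402),(-.062,-.026,.006)),(w1,a(433,262),(.035,-.006,.03)),(w1,a(155,287),(-.035,-.006,.03))]
def fitp(P,n,z=None):
    g=(lambda p:np.array([p[0],p[1],z,p[2]])) if z is not None else (lambda p:np.array([p[0],p[1],p[3],p[2]]))
    f=lambda p:np.concatenate([pix(c,W(g(p),l))-np.array(q) for c,q,l in P])
    r=least_squares(f,[.48,-.1,0.1]+([] if z is not None else [0]),loss='soft_l1');print(n,g(r.x).round(4),np.degrees(r.x[2]).round(2),'rms',np.sqrt((r.fun**2).mean()).round(2));return g(r.x)
def grill(GP,n):
    f=lambda p:np.concatenate([pix(c,W([p[0],p[1],0,p[2]],[l[0] if l[0] is not None else p[3],l[1] if abs(l[1])<1 else np.sign(l[1])*p[4],l[2]]))-np.array(q) for c,q,l in GP])
    r=least_squares(f,[.48,-.23,.2,.04,.036],loss='soft_l1');print(n,r.x.round(4),np.degrees(r.x[2]).round(2),f(r.x).reshape(-1,2).round(1).tolist());return r.x
GW=[(w1,b(278,203),(-.021,1,.034)),(w1,b(350,465),(-.021,-1,.034)),(w1,b(563,422),(None,-1,.034)),(w1,b(505,155),(None,1,.034)),
(w1,b(615,450),(.051,-.047,.034)),(w1,b(245,520),(-.051,-.047,.034)),(w1,b(712,478),(.075,-.0585,.044)),(w1,b(155,192),(-.051,.047,.044))]
if __name__=='__main__':
    fitp(PW,'w z0',0);fitp(PW,'w zfree');
    fitp([q for q in P if q[0] is S],'scene z0',0);fitp([q for q in P if q[0] is D],'side z0',0)
    fitp(P+PW,'all zfree')
    grill(GW,'grill w');grill(GW[:6],'grill w')
    GS=[(S,cs(424,220),(None,1,.034)),(S,cs(572,278),(None,-1,.034)),(S,cs(364,316),(-.021,1,.034)),(S,cs(410,194),(.051,.047,.034)),(S,cs(648,230),(.075,-.0585,.044)),(S,cs(416,136),(.075,.0585,.044))]
    GD=[(D,cd(382,245),(None,1,.034)),(D,cd(505,330),(None,-1,.034)),(D,cd(289,320),(-.021,1,.034)),(D,cd(384,217),(.051,.047,.034)),(D,cd(594,300),(.075,-.0585,.044)),(D,cd(401,167),(.075,.0585,.044))]
    grill(GS,'gs');grill(GD,'gd')
    pp=atd
    for n,q in [('seat',(450,490)),('bridge',(100,270)),('rightwall',(450,505)),('clip',(610,300))]: print(n,atd(w1,*b(*q)).round(4))
    for n,q in [('ridge',(285,245)),('platetop',(285,420)),('table',(20,450))]: print(n,atd(w1,*a(*q)).round(4))
E
python3 fit2.py
```

```text
w z0 [ 0.483  -0.0424  0.      0.0883] 5.06 rms 0.95
w zfree [ 0.4821 -0.0411 -0.0058  0.0885] 5.07 rms 0.75
scene z0 [ 0.4837 -0.0443  0.      0.1015] 5.81 rms 0.77
side z0 [ 0.4825 -0.0472  0.      0.1144] 6.55 rms 0.84
all zfree [ 0.4832 -0.0421 -0.0029  0.0904] 5.18 rms 0.98
grill w [ 0.4792 -0.235   0.1983  0.0383  0.0369] 11.36 [[0.2, -0.5], [-0.8, -0.2], [-0.1, 0.1], [0.1, 0.0], [0.4, -0.4], [0.3, -0.3], [1.0, 1.7], [-2.1, 0.4]]
grill w [ 0.479  -0.2354  0.2014  0.0385  0.0369] 11.54 [[0.0, -0.2], [-0.9, 0.0], [0.0, 0.2], [0.0, 0.2], [0.3, -0.3], [0.3, 0.1]]
gs [ 0.4784 -0.2355  0.1981  0.0405  0.0353] 11.35 [[0.2, -0.3], [-0.3, 0.3], [-0.7, 0.9], [0.5, -0.2], [1.1, -0.3], [-0.7, -0.4]]
gd [ 0.4783 -0.2371  0.204   0.0401  0.0358] 11.69 [[0.5, -0.2], [-0.3, 0.3], [-0.7, 0.2], [-0.2, 0.4], [1.0, -0.2], [-0.0, -0.9]]
seat [ 0.4941 -0.28    0.0406]
bridge [ 0.4096 -0.2166  0.0508]
rightwall [ 0.4942 -0.2828  0.0437]
clip [ 0.5352 -0.2228  0.0572]
ridge [ 0.4829 -0.0425  0.0309]
platetop [ 0.4793 -0.0777  0.0077]
table [ 0.4097 -0.084   0.001 ]
```

Call:
step_arm(commands=[{"xyz": [-0.005,0.015,-0.005],"twist": [0,0,7]},{"xyz": [-0.01,0.03,-0.01],"twist": [0,0,14]},{"xyz": [-0.015,0.045,-0.02],"twist": [0,0,21]},{"xyz": [-0.02,0.06,-0.03],"twist": [0,0,28]},{"xyz": [-0.025,0.075,-0.04],"twist": [0,0,35]},{"xyz": [-0.03,0.09,-0.05],"twist": [0,0,42]},{"xyz": [-0.035,0.105,-0.06],"twist": [0,0,49]},{"xyz": [-0.037,0.12,-0.07],"twist": [0,0,56]},{"xyz": [-0.037,0.135,-0.08],"twist": [0,0,63]},{"xyz": [-0.037,0.145,-0.09],"twist": [0,0,70]},{"xyz": [-0.037,0.147,-0.094],"twist": [0,0,77]},{"xyz": [-0.037,0.147,-0.094],"twist": [0,0,84]}])

```text
time: 1.78
tool_pos: [0.4817, -0.0399, 0.1181]
ee_rot: [-1.568, -0.001, 1.477]
wrist_force: [-0.6, -0.2, -0.0]
width: 0.0939
```

Call:
step_arm(commands=[{"xyz": [0,0,0],"twist": [0,0,7]},{"xyz": [0,0,0],"twist": [0,0,11.2]},{"xyz": [0,0,-0.01],"twist": [0,0,11.2]},{"xyz": [0,0,-0.02],"twist": [0,0,11.2]},{"xyz": [0,0,-0.03],"twist": [0,0,11.2]},{"xyz": [0,0,-0.03],"twist": [0,0,11.2]},{"xyz": [0,0,-0.03],"twist": [0,0,11.2]}])

```text
time: 2.37
tool_pos: [0.4819, -0.0425, 0.0879]
ee_rot: [-1.568, -0.001, 1.661]
wrist_force: [0.8, 0.0, 0.2]
width: 0.094
```

Run:
```python
from h import *
snap('wrist','w2'); o=robot.get_obs(); print(o['time'],o['tool_pos'],o['ee_rot'],o['joint_positions'])
c=load('w2')
# predicted ridge points in this view
from fit import W
for z in (0,):
  for l in [(0,0,.03),(-.035,.006,.03),(-.035,-.006,.03),(.035,.006,.03),(-.05,.045,.008),(-.05,-.045,.008)]: print(l,pix(c,W([.483,-.043,0,np.radians(5.2)],l)).round(1))
```

```text
2.4167 [ 0.48258841 -0.04280125  0.08880701] [-1.56945990e+00 -5.25038618e-04  1.66113914e+00] [-2.05632614e-01  2.31625036e-03  1.70993356e+00  1.13520981e-04
  1.43077430e+00 -1.86678803e+00]
(0, 0, 0.03) [322.2 214.2]
(-0.035, 0.006, 0.03) [329.4 173.5]
(-0.035, -0.006, 0.03) [314.9 173.6]
(0.035, 0.006, 0.03) [329.1 252.3]
(-0.05, 0.045, 0.008) [372.7 153.2]
(-0.05, -0.045, 0.008) [271.5 153.2]
```

View pics/w2.png

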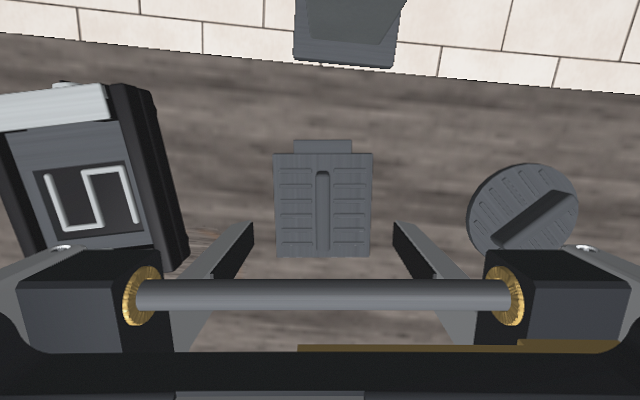

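Call:
step_arm(commands=[{"xyz": [0,0,-0.02],"twist": [0,0,0]},{"xyz": [0,0,-0.04],"twist": [0,0,0]},{"xyz": [0,0,-0.055],"twist": [0,0,0]},{"xyz": [0,0,-0.063],"twist": [0,0,0]},{"xyz": [0,0,-0.068],"twist": [0,0,0]},{"xyz": [0,0,-0.068],"twist": [0,0,0]},{"xyz": [0,0,-0.068],"twist": [0,0,0]}])

```text
time: 3.0
tool_pos: [0.4836, -0.0432, 0.0222]
ee_rot: [-1.572, 0.0, 1.661]
wrist_force: [0.1, -0.7, 0.9]
width: 0.0941
```

Call:
step_arm(commands=[{"xyz": [0,0,0],"twist": [0,0,0]},{"xyz": [0,0,0],"twist": [0,0,0]},{"xyz": [0,0,0],"twist": [0,0,0]},{"xyz": [0,0,0],"twist": [0,0,0]},{"xyz": [0,0,0],"twist": [0,0,0]},{"xyz": [0,0,0],"twist": [0,0,0]},{"xyz": [0,0,0],"twist": [0,0,0]},{"xyz": [0,0,0],"twist": [0,0,0]},{"xyz": [0,0,0],"twist": [0,0,0]},{"xyz": [0,0,0],"twist": [0,0,0]}], fingers=255)

```text
time: 3.83
tool_pos: [0.483, -0.043, 0.0215]
ee_rot: [-1.571, -0.0, 1.662]
wrist_force: [0.7, 0.2, 0.3]
width: 0.0309
```

Call:
step_arm(commands=[{"xyz": [0,0,0],"twist": [0,0,0]},{"xyz": [0,0,0],"twist": [0,0,0]},{"xyz": [0,0,0],"twist": [0,0,0]},{"xyz": [0,0,0],"twist": [0,0,0]},{"xyz": [0,0,0],"twist": [0,0,0]},{"xyz": [0,0,0],"twist": [0,0,0]}])

```text
time: 4.33
tool_pos: [0.483, -0.0429, 0.0215]
ee_rot: [-1.571, -0.0, 1.662]
wrist_force: [-0.1, 0.7, 0.3]
width: 0.011
```

```bash
cat > plan.py <<'E'
from h import *
G=dict(x=.479,y=-.2355,yaw=11.5)
H=.0215
def pose(th,xt,zt,dy=0,g=G):
    t=np.radians(th);px=(xt+62*np.cos(t)-1000*H*np.sin(t))/1e3;pz=(zt+62*np.sin(t))/1e3+H*np.cos(t)
    a=np.radians(g['yaw']);y=dy/1e3
    p=np.array([g['x']+px*np.cos(a)-y*np.sin(a),g['y']+px*np.sin(a)+y*np.cos(a),pz])
    R=Ro.from_euler('z',g['yaw'],degrees=True)*Ro.from_euler('y',-th,degrees=True)  # plate rot
    return p,R
def delta(p0,R0,p,R): return (p-p0).round(4).tolist(),np.degrees((R*R0.inv()).as_rotvec()).round(2).tolist()
E
python3 - <<'E'
from plan import *
p0=np.array([.483,-.043,.022]);R0=Ro.from_euler('z',5.2,degrees=True)
print(delta(p0,R0,*pose(14,-40,62)))
E
```

```text
([0.0107, -0.1895, 0.0759], [2.03, -13.86, 6.27])
```

Call:
step_arm(commands=[{"xyz": [0,0,0.01],"twist": [0,0,0]},{"xyz": [0,0,0.03],"twist": [0,0,0]},{"xyz": [0,0,0.055],"twist": [0,0,0]},{"xyz": [0,-0.005,0.08],"twist": [0.3,-2,1]},{"xyz": [0.001,-0.02,0.095],"twist": [0.6,-4,2]},{"xyz": [0.002,-0.045,0.1],"twist": [0.9,-6,3]},{"xyz": [0.004,-0.07,0.1],"twist": [1.2,-8,4]},{"xyz": [0.006,-0.1,0.1],"twist": [1.5,-10,5]},{"xyz": [0.008,-0.13,0.1],"twist": [1.8,-12,5.5]},{"xyz": [0.009,-0.16,0.1],"twist": [2.03,-13.86,6.27]},{"xyz": [0.0107,-0.182,0.1],"twist": [2.03,-13.86,6.27]},{"xyz": [0.0107,-0.1895,0.1],"twist": [2.03,-13.86,6.27]}])

```text
time: 5.33
tool_pos: [0.4925, -0.2358, 0.121]
ee_rot: [-1.813, 0.001, 1.768]
wrist_force: [-0.4, -0.2, -3.5]
width: 0.0115
```

Call:
step_arm(commands=[{"xyz": [0,0,-0.008],"twist": [0,0,0]},{"xyz": [0,0,-0.016],"twist": [0,0,0]},{"xyz": [0,0,-0.024],"twist": [0,0,0]},{"xyz": [0,0,-0.024],"twist": [0,0,0]},{"xyz": [0,0,-0.024],"twist": [0,0,0]}])

```text
time: 5.75
tool_pos: [0.4931, -0.2306, 0.0959]
ee_rot: [-1.813, -0.003, 1.773]
wrist_force: [0.7, -0.4, -4.3]
width: 0.0116
```

Run:
```python
from h import *
snap('wrist','w3');snap('side','d3');snap('scene','s3'); o=robot.get_obs(); print(o['time'],o['tool_pos'],o['ee_rot'],o['wrist_force'],o['width'],o['joint_positions'])
crop('d3',260,180,140,140,5,'d3c');crop('s3',290,200,130,150,5,'s3c')
```

```text
5.9 [ 0.49411925 -0.23191054  0.09792972] [-1.81571948e+00  4.85974634e-04  1.77274613e+00] [ 0.37619793 -0.59767746 -3.48766048] 0.011636039483125556 [-0.65962106 -0.00415649  1.7186958   0.1935039   1.27069798 -2.47527563]
```

View pics/w3.png

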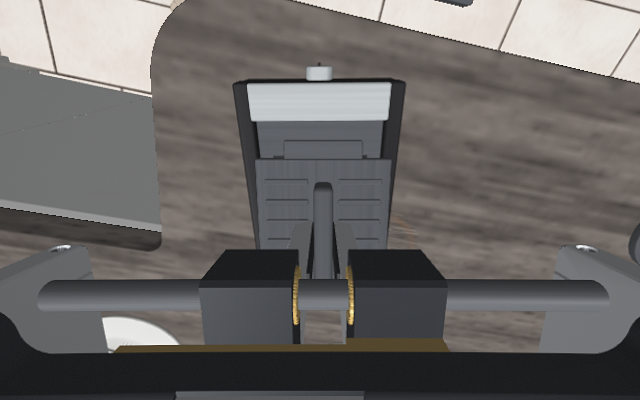

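View pics/d3c.png

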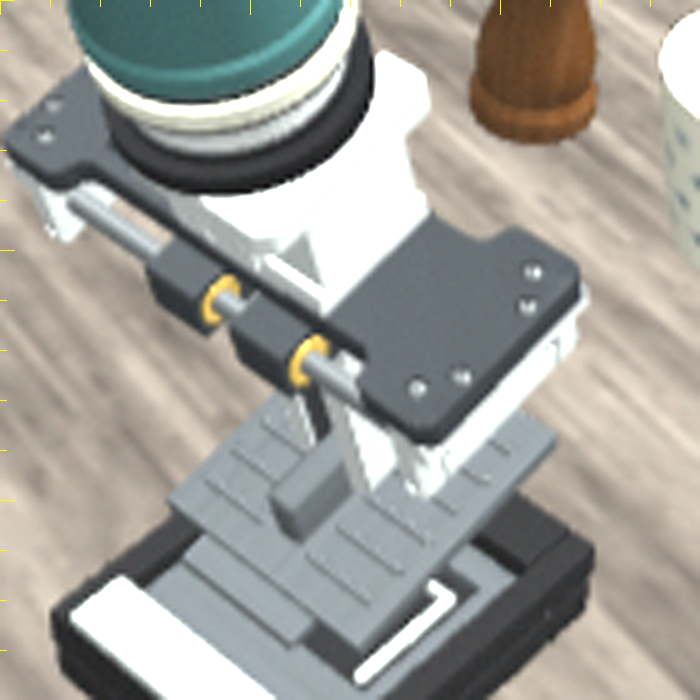

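View pics/s3c.png

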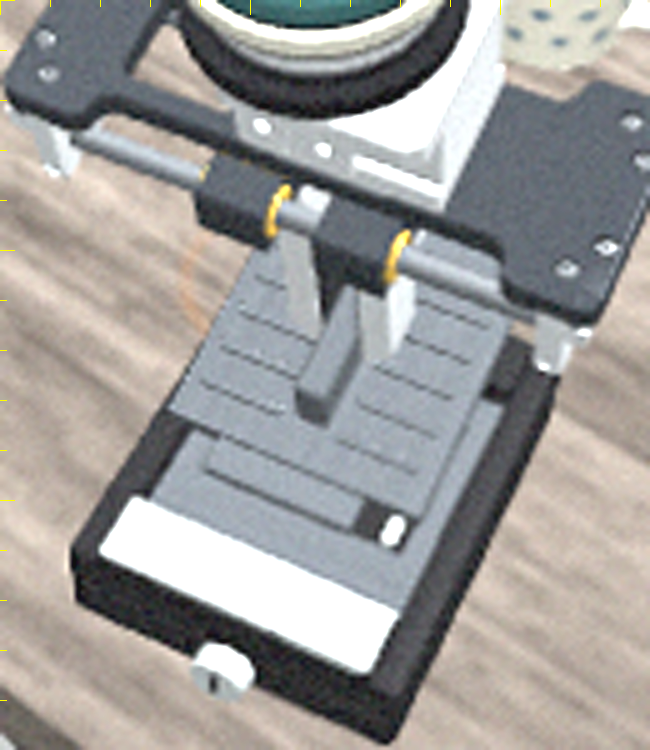

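Run:
```python
from h import *
crop('w3',225,60,190,120,4,'w3c')
from plan import *
from fit import W
c=load('w3')
Gp=[.479,-.2355,0,np.radians(11.5)]
for n,l in [('outer fl',(-.075,.0585,.044)),('outer fr',(-.075,-.0585,.044)),('mouth bridge lo l',(-.051,.045,.051)),('br r',(-.051,-.045,.051)),('seat fl',(-.051,.047,.034)),('seat fr',(-.051,-.047,.034))]:
    q=pix(c,W(Gp,l)); print(n,q.round(1),((q-[225,60]+.5)*4-.5).round(0))
p,R=pose(14,-40,62); 
for n,l in [('tongue l',(-.062,.026,.006)),('tongue r',(-.062,-.026,.006)),('pl fl',(-.05,.045,.008)),('pl fr',(-.05,-.045,.008)),('ridge f',(-.035,0,.03))]:
    q=pix(c,p+R.apply(np.array(l)-[0,0,H])); print(n,q.round(1),((q-[225,60]+.5)*4-.5).round(0))
```

```text
outer fl [407.4  81.8] [731.  89.]
outer fr [232.1  81.5] [30. 87.]
mouth bridge lo l [385.4 120.6] [643. 244.]
br r [254.3 120.4] [119. 243.]
seat fl [383.5 115.7] [636. 224.]
seat fr [256.5 115.5] [127. 224.]
tongue l [359.8 141.1] [541. 326.]
tongue r [279.8 141. ] [221. 326.]
pl fl [388.8 159.9] [657. 401.]
pl fr [250.7 159.9] [104. 401.]
ridge f [319.6 189.2] [380. 518.]
```

View pics/w3c.png

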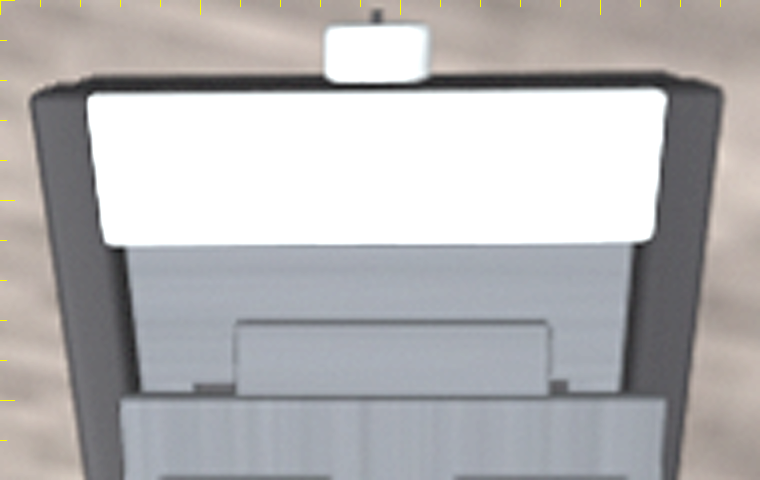

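Run:
```python
from plan import *
p0,R0=pose(14,-40,62)
for a in [(14,-42,55,-2.1),(13.5,-44,45,-2.1),(13,-45,38,-2.1)]: print(a,delta(p0,R0,*pose(*a)))
p0,R0=pose(13,-45,38,-2.1)
for a in [(13,-50,36.5,-2.1),(12.5,-54,36,-2.1),(12,-58,35.5,-2.1),(12,-60,35.5,-2.1)]: print(a,delta(p0,R0,*pose(*a)))
```

```text
(14, -42, 55, -2.1) ([-0.0015, -0.0025, -0.007], [0.0, 0.0, 0.0])
(13.5, -44, 45, -2.1) ([-0.0032, -0.0028, -0.0175], [-0.1, 0.49, 0.0])
(13, -45, 38, -2.1) ([-0.0039, -0.0029, -0.025], [-0.2, 0.98, 0.0])
(13, -50, 36.5, -2.1) ([-0.0049, -0.001, -0.0015], [0.0, 0.0, 0.0])
(12.5, -54, 36, -2.1) ([-0.0085, -0.0017, -0.0025], [-0.1, 0.49, -0.0])
(12, -58, 35.5, -2.1) ([-0.0122, -0.0025, -0.0035], [-0.2, 0.98, -0.0])
(12, -60, 35.5, -2.1) ([-0.0141, -0.0029, -0.0035], [-0.2, 0.98, -0.0])
```

Call:
step_arm(commands=[{"xyz": [-0.0015,-0.0025,-0.004],"twist": [0,0,0]},{"xyz": [-0.0015,-0.0025,-0.007],"twist": [0,0,0]},{"xyz": [-0.0024,-0.0027,-0.012],"twist": [0,0.2,0]},{"xyz": [-0.0032,-0.0028,-0.0175],"twist": [-0.1,0.49,0]},{"xyz": [-0.0036,-0.0029,-0.022],"twist": [-0.15,0.8,0]},{"xyz": [-0.0039,-0.0029,-0.025],"twist": [-0.2,0.98,0]},{"xyz": [-0.0039,-0.0029,-0.025],"twist": [-0.2,0.98,0]},{"xyz": [-0.0039,-0.0029,-0.025],"twist": [-0.2,0.98,0]}])

```text
time: 6.57
tool_pos: [0.4898, -0.2353, 0.0721]
ee_rot: [-1.797, -0.001, 1.772]
wrist_force: [0.0, 0.1, -2.7]
width: 0.012
```

Run:
```python
from plan import *
from fit import W
o=robot.get_obs(); print(o['time'],o['tool_pos'],o['ee_rot'],o['wrist_force'],o['joint_positions'][5],pose(13,-45,38,-2.1)[0])
snap('wrist','w4');crop('w4',225,60,190,120,4,'w4c');snap('side','d4');crop('d4',260,200,140,130,5,'d4c')
c=load('w4')
p,R=pose(13,-45,38,0)
for n,l in [('tongue l',(-.062,.026,.006)),('tongue r',(-.062,-.026,.006)),('pl fl',(-.05,.045,.008)),('pl fr',(-.05,-.045,.008))]:
    q=pix(c,p+R.apply(np.array(l)-[0,0,H])); print(n,q.round(1),((q-[225,60]+.5)*4-.5).round(0))
Gp=[.479,-.2355,0,np.radians(11.5)]
for n,l in [('br l',(-.051,.045,.051)),('br r',(-.051,-.045,.051)),('seat fl',(-.051,.047,.034)),('seat fr',(-.051,-.047,.034))]:
    q=pix(c,W(Gp,l)); print(n,q.round(1),((q-[225,60]+.5)*4-.5).round(0))
```

```text
6.5667 [ 0.489751   -0.23525422  0.07211383] [-1.79731278e+00 -5.79784118e-04  1.77160050e+00] [ 0.0182396   0.09375268 -2.65206067] -2.4810758363508967 [ 0.48978088 -0.23544963  0.07289592]
tongue l [365.7 140.3] [564. 323.]
tongue r [285.9 140.3] [245. 323.]
pl fl [394.5 159. ] [679. 398.]
pl fr [257.1 159.1] [130. 398.]
br l [398.3 135.8] [695. 305.]
br r [253.6 135.9] [116. 305.]
seat fl [395.2 129.6] [682. 280.]
seat fr [256.1 129.7] [126. 280.]
```

View pics/w4c.png

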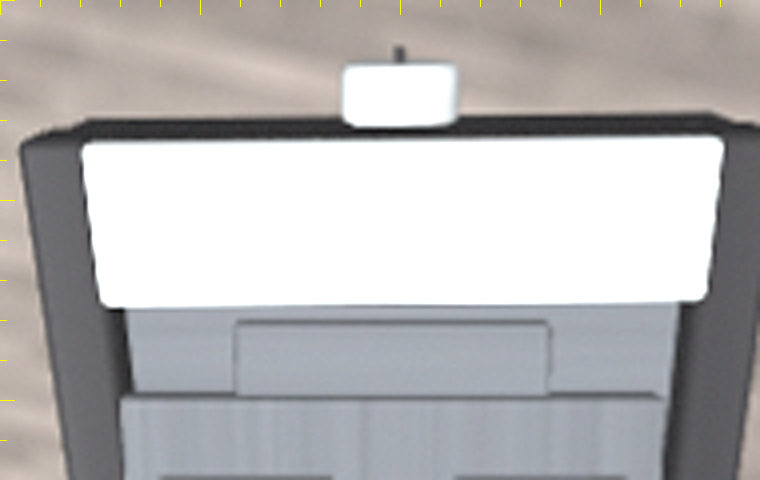

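View pics/d4c.png

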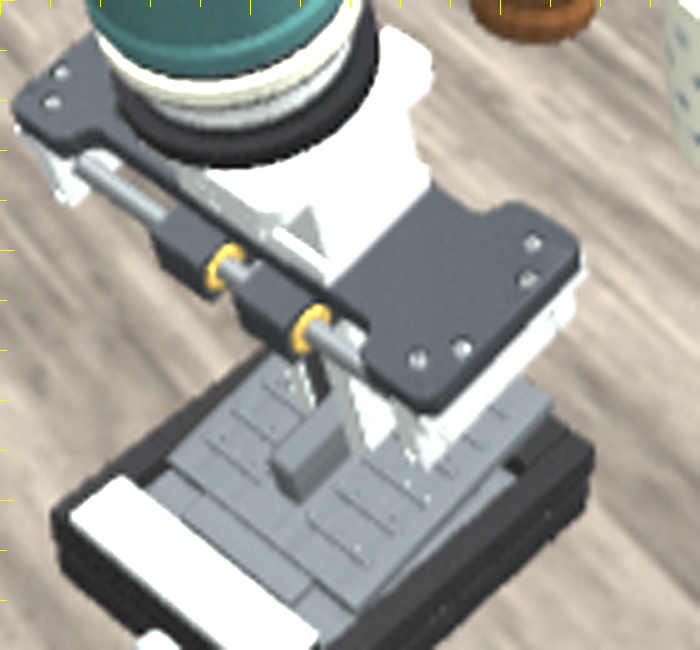

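```bash
sed -i 's/yaw=11.5/yaw=11.9/' plan.py
python3 - <<'E'
from plan import *
p0,R0=pose(13,-45,38,-2.1,dict(x=.479,y=-.2355,yaw=11.5))
for a in [(13,-45,38.5),(13,-50,37.5),(12.5,-54,37),(12,-58,36.5),(12,-60.5,36.3)]: print(a,delta(p0,R0,*pose(*a)))
E
```

```text
(13, -45, 38.5) ([-0.0004, 0.0021, 0.0005], [0.0, 0.0, 0.4])
(13, -50, 37.5) ([-0.0053, 0.0011, -0.0005], [0.0, 0.0, 0.4])
(12.5, -54, 37) ([-0.0089, 0.0003, -0.0015], [-0.1, 0.49, 0.4])
(12, -58, 36.5) ([-0.0126, -0.0004, -0.0025], [-0.2, 0.98, 0.4])
(12, -60.5, 36.3) ([-0.015, -0.0009, -0.0027], [-0.2, 0.98, 0.4])
```

Call:
step_arm(commands=[{"xyz": [-0.0004,0.0021,0.0005],"twist": [0,0,0.4]},{"xyz": [-0.0004,0.0021,0.0005],"twist": [0,0,0.4]},{"xyz": [-0.0028,0.0016,0],"twist": [0,0,0.4]},{"xyz": [-0.0053,0.0011,-0.0005],"twist": [0,0,0.4]},{"xyz": [-0.0053,0.0011,-0.0005],"twist": [0,0,0.4]},{"xyz": [-0.0053,0.0011,-0.0005],"twist": [0,0,0.4]}])

```text
time: 7.17
tool_pos: [0.4843, -0.2344, 0.072]
ee_rot: [-1.798, -0.0, 1.778]
wrist_force: [-0.2, 0.3, -3.5]
width: 0.0116
```

Run:
```python
from plan import *
o=robot.get_obs(); print(o['time'],o['tool_pos'],o['ee_rot'],o['wrist_force'],o['joint_positions'][5],pose(13,-50,37.5)[0])
snap('wrist','w5');crop('w5',225,60,190,120,4,'w5c')
```

```text
7.1667 [ 0.48427817 -0.23437525  0.07196881] [-1.79766844e+00 -4.74474784e-05  1.77816219e+00] [-0.23238627  0.26638614 -3.52837623] -2.4943728608926947 [ 0.48445469 -0.23435052  0.07239592]
```

View pics/w5c.png

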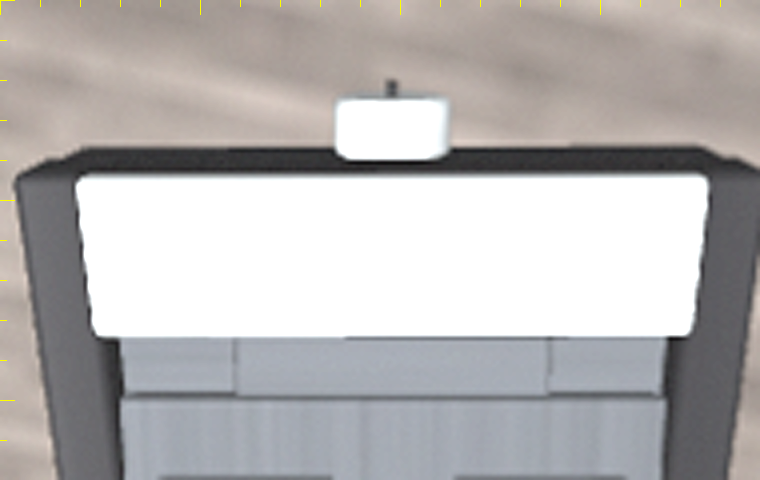

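Run:
```python
from plan import *
p0,R0=pose(13,-50,37.5)
for a in [(12.5,-54,37),(12,-58,36.5),(12,-60.5,36.3),(10,-61,35.5),(8.5,-61.5,35)]: print(a,delta(p0,R0,*pose(*a)))
```

```text
(12.5, -54, 37) ([-0.0036, -0.0008, -0.001], [-0.1, 0.49, 0.0])
(12, -58, 36.5) ([-0.0072, -0.0015, -0.002], [-0.21, 0.98, 0.0])
(12, -60.5, 36.3) ([-0.0097, -0.002, -0.0022], [-0.21, 0.98, 0.0])
(10, -61, 35.5) ([-0.0091, -0.0019, -0.005], [-0.62, 2.94, 0.0])
(8.5, -61.5, 35) ([-0.0087, -0.0018, -0.007], [-0.93, 4.4, 0.0])
```

Call:
step_arm(commands=[{"xyz": [-0.0018,-0.0004,-0.0005],"twist": [-0.05,0.25,0]},{"xyz": [-0.0036,-0.0008,-0.001],"twist": [-0.1,0.49,0]},{"xyz": [-0.0054,-0.0012,-0.0015],"twist": [-0.15,0.74,0]},{"xyz": [-0.0072,-0.0015,-0.002],"twist": [-0.21,0.98,0]},{"xyz": [-0.0085,-0.0018,-0.0021],"twist": [-0.21,0.98,0]},{"xyz": [-0.0097,-0.002,-0.0022],"twist": [-0.21,0.98,0]},{"xyz": [-0.0097,-0.002,-0.0022],"twist": [-0.21,0.98,0]},{"xyz": [-0.0097,-0.002,-0.0022],"twist": [-0.21,0.98,0]}])

```text
time: 7.88
tool_pos: [0.4748, -0.2364, 0.0698]
ee_rot: [-1.78, 0.0, 1.778]
wrist_force: [-0.4, 0.1, -4.6]
width: 0.0114
```

Run:
```python
from plan import *
o=robot.get_obs(); print(o['time'],o['tool_pos'],o['ee_rot'],o['wrist_force'],o['joint_positions'][5],pose(12,-60.5,36.3)[0])
snap('wrist','w6');crop('w6',225,60,190,120,4,'w6c');snap('side','d6');crop('d6',260,200,140,130,5,'d6c')
```

```text
7.8833 [ 0.47475482 -0.23635586  0.06981217] [-1.78028289e+00  5.20508269e-05  1.77830779e+00] [-0.38495923  0.05288429 -4.57402311] -2.496505474358954 [ 0.474768   -0.23639182  0.0702207 ]
```

View pics/w6c.png

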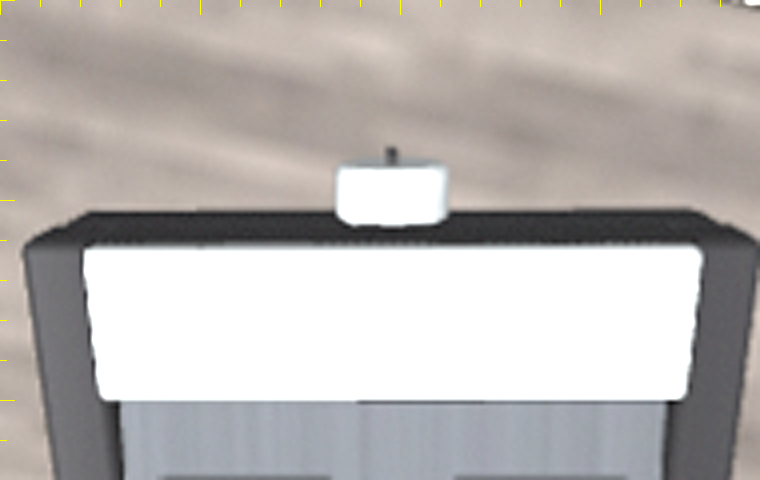

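View pics/d6c.png

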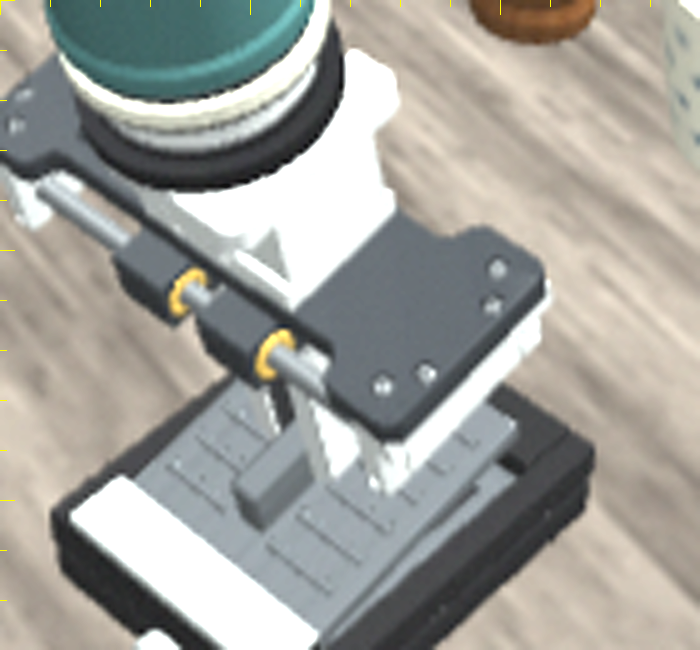

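Run:
```python
from plan import *
p0,R0=pose(12,-60.5,36.3)
for a in [(11,-61,35.7),(10,-61,35.3),(9,-61.5,35),(8,-61.8,34.8)]: print(a,delta(p0,R0,*pose(*a)))
```

```text
(11, -61, 35.7) ([0.0001, 0.0, -0.0016], [-0.21, 0.98, -0.0])
(10, -61, 35.3) ([0.0006, 0.0001, -0.003], [-0.41, 1.96, 0.0])
(9, -61.5, 35) ([0.0007, 0.0001, -0.0043], [-0.62, 2.94, 0.0])
(8, -61.8, 34.8) ([0.0009, 0.0002, -0.0055], [-0.82, 3.91, 0.0])
```

Call:
step_arm(commands=[{"xyz": [0.0001,0,-0.0008],"twist": [-0.1,0.5,0]},{"xyz": [0.0001,0,-0.0016],"twist": [-0.21,0.98,0]},{"xyz": [0.0003,0,-0.0023],"twist": [-0.31,1.5,0]},{"xyz": [0.0006,0.0001,-0.003],"twist": [-0.41,1.96,0]},{"xyz": [0.0007,0.0001,-0.0037],"twist": [-0.52,2.45,0]},{"xyz": [0.0007,0.0001,-0.0043],"twist": [-0.62,2.94,0]},{"xyz": [0.0007,0.0001,-0.0043],"twist": [-0.62,2.94,0]}])

```text
time: 8.57
tool_pos: [0.4758, -0.236, 0.0654]
ee_rot: [-1.727, -0.0, 1.779]
wrist_force: [0.6, 1.4, -3.4]
width: 0.0117
```

Call:
step_arm(commands=[{"xyz": [0.0001,0,-0.0006],"twist": [-0.1,0.49,0]},{"xyz": [0.0002,0,-0.0012],"twist": [-0.2,0.97,0]},{"xyz": [0.0002,0,-0.0012],"twist": [-0.2,0.97,0]},{"xyz": [0.0002,0,-0.0012],"twist": [-0.2,0.97,0]}])

```text
time: 8.9
tool_pos: [0.4758, -0.2363, 0.0645]
ee_rot: [-1.71, 0.0, 1.779]
wrist_force: [-0.3, -0.0, -0.8]
width: 0.0115
```

Run:
```python
from plan import *
o=robot.get_obs(); print(o['time'],o['tool_pos'],o['ee_rot'],o['wrist_force'],o['wrist_torque'],pose(8,-61.8,34.8)[0])
snap('side','d7');crop('d7',260,200,140,130,5,'d7c')
```

```text
8.9 [ 0.47575015 -0.23626623  0.06452307] [-1.71029152e+00  2.10681826e-04  1.77880098e+00] [-0.25381949 -0.00367087 -0.78078426] [0.11298266 0.21840904 0.03837923] [ 0.47567737 -0.23620019  0.0647195 ]
```

View pics/d7c.png

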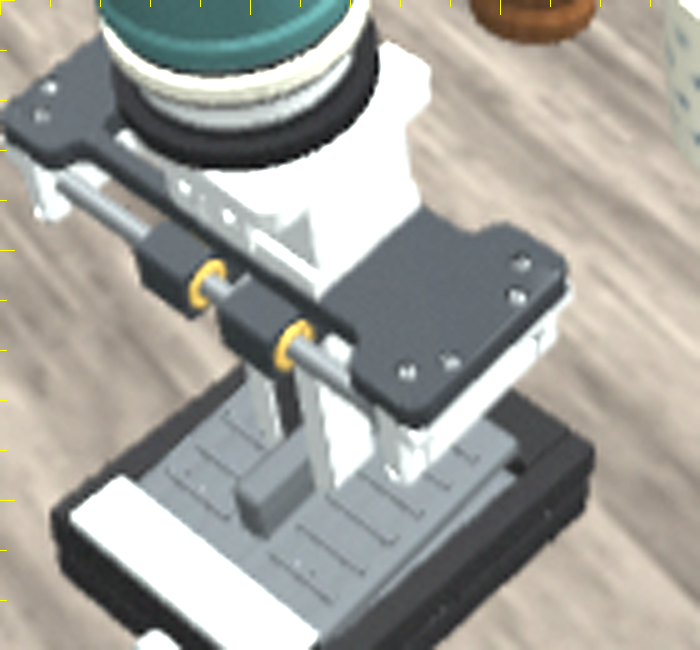

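Call:
step_arm(commands=[{"xyz": [0,0,0],"twist": [0,0,0]},{"xyz": [0,0,0],"twist": [0,0,0]},{"xyz": [0,0,0],"twist": [0,0,0]},{"xyz": [0,0,0],"twist": [0,0,0]},{"xyz": [0,0,0],"twist": [0,0,0]},{"xyz": [0,0,0],"twist": [0,0,0]},{"xyz": [0,0,0],"twist": [0,0,0]},{"xyz": [0,0,0],"twist": [0,0,0]}], fingers=180)

```text
time: 9.62
tool_pos: [0.4758, -0.2362, 0.0643]
ee_rot: [-1.711, 0.0, 1.779]
wrist_force: [-0.5, 0.9, 0.5]
width: 0.0274
```

Call:
step_arm(commands=[{"xyz": [-0.001,0,0.006],"twist": [0,0,0]},{"xyz": [-0.002,0,0.014],"twist": [0,0,0]},{"xyz": [-0.004,0,0.025],"twist": [0,0,0]},{"xyz": [-0.005,0,0.035],"twist": [-0.4,2,0]},{"xyz": [-0.005,0,0.045],"twist": [-0.8,4,0]},{"xyz": [0.01,0,0.05],"twist": [-1.2,6,0]},{"xyz": [0.02,0,0.05],"twist": [-1.65,7.83,0]},{"xyz": [0.02,0,0.05],"twist": [-1.65,7.83,0]}])

```text
time: 10.28
tool_pos: [0.4986, -0.2364, 0.1164]
ee_rot: [-1.574, 0.002, 1.78]
wrist_force: [-0.9, -0.7, 0.6]
width: 0.0281
```

Run:
```python
from plan import *
o=robot.get_obs(); print(o['time'],o['tool_pos'],o['ee_rot'],o['wrist_force'],o['width'],o['joint_positions'][5])
snap('side','d8');crop('d8',260,200,140,130,5,'d8c');snap('scene','s8');crop('s8',290,220,130,130,5,'s8c');snap('wrist','w8')
```

```text
10.2833 [ 0.49856225 -0.23639648  0.11639013] [-1.57371566  0.00242172  1.78026409] [-0.92685786 -0.68997257  0.58844144] 0.028102853020875725 -2.3259546259897927
```

View pics/d8c.png

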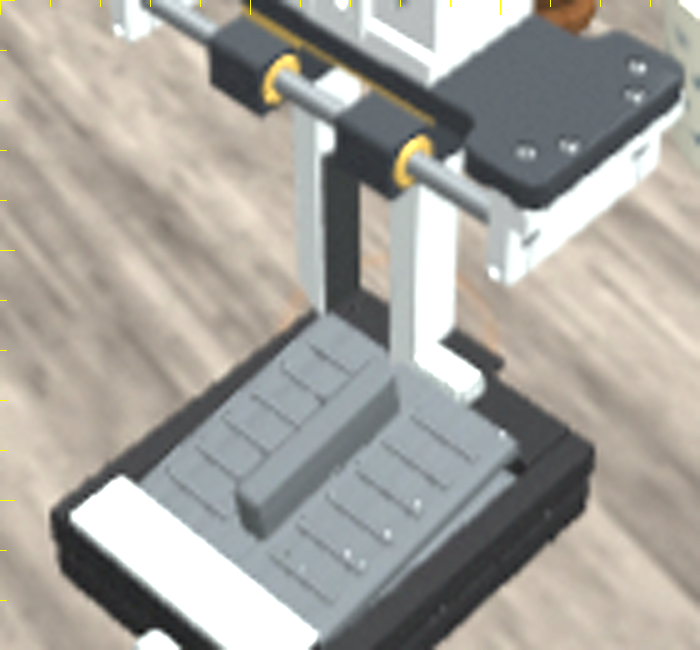

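View pics/s8c.png

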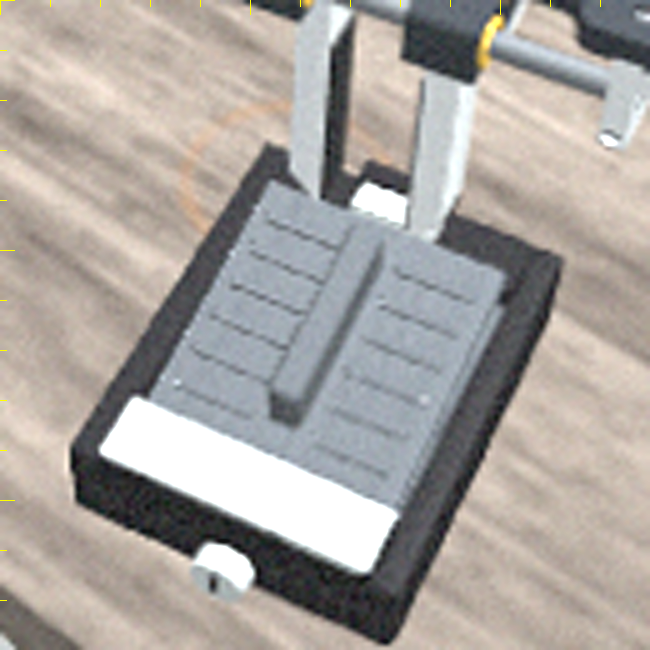

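View pics/w8.png

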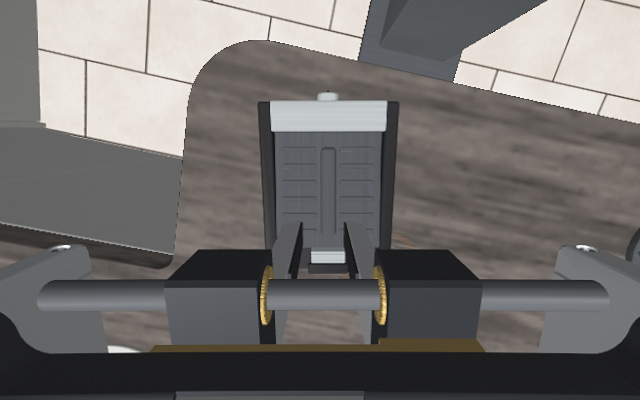

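Call:
step_arm(commands=[{"xyz": [0.003,0.003,0],"twist": [0,0,0]},{"xyz": [0.006,0.0055,-0.005],"twist": [0,0,0]},{"xyz": [0.006,0.0055,-0.01],"twist": [0,0,0]},{"xyz": [0.006,0.0055,-0.015],"twist": [0,0,0]},{"xyz": [0.006,0.0055,-0.018],"twist": [0,0,0]},{"xyz": [0.006,0.0055,-0.018],"twist": [0,0,0]},{"xyz": [0.006,0.0055,-0.018],"twist": [0,0,0]},{"xyz": [0.006,0.0055,-0.018],"twist": [0,0,0]}], fingers=255)

```text
time: 11.1
tool_pos: [0.5017, -0.2308, 0.0963]
ee_rot: [-1.571, 0.0, 1.778]
wrist_force: [-0.0, -0.2, 0.5]
width: 0.0006
```

Run:
```python
from plan import *
o=robot.get_obs(); print(o['time'],o['tool_pos'],o['ee_rot'],o['wrist_force'],o['width'])
a=np.radians(11.9);d=o['tool_pos'][:2]-[.479,-.2355];print('grill frame',d[0]*np.cos(a)+d[1]*np.sin(a),-d[0]*np.sin(a)+d[1]*np.cos(a))
snap('side','d9');crop('d9',260,180,140,130,5,'d9c');snap('wrist','w9');crop('w9',230,80,190,150,4,'w9c')
```

```text
11.1 [ 0.50172643 -0.23080549  0.09634206] [-1.57090813e+00  2.65952893e-05  1.77840938e+00] [-0.04815369 -0.18848269  0.50534236] 0.0005898846244392973
grill frame 0.023206043822163337 -9.266291730241922e-05
```

View pics/d9c.png

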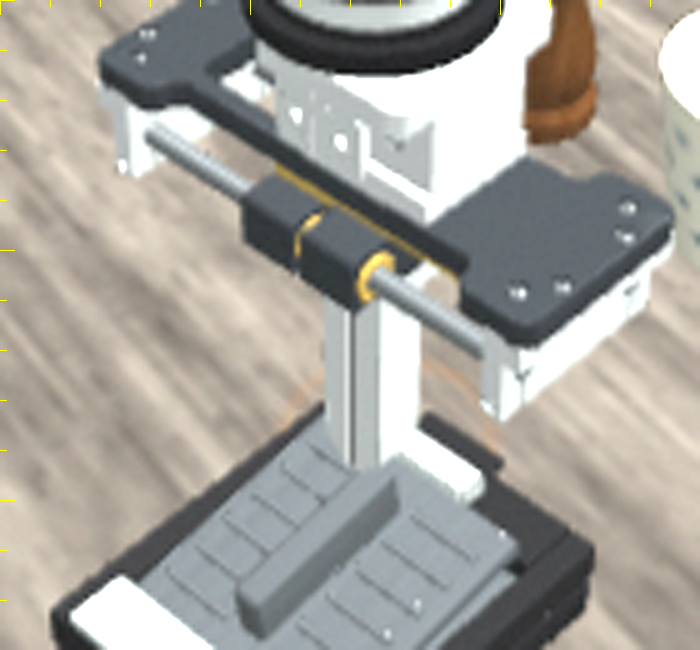

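View pics/w9c.png

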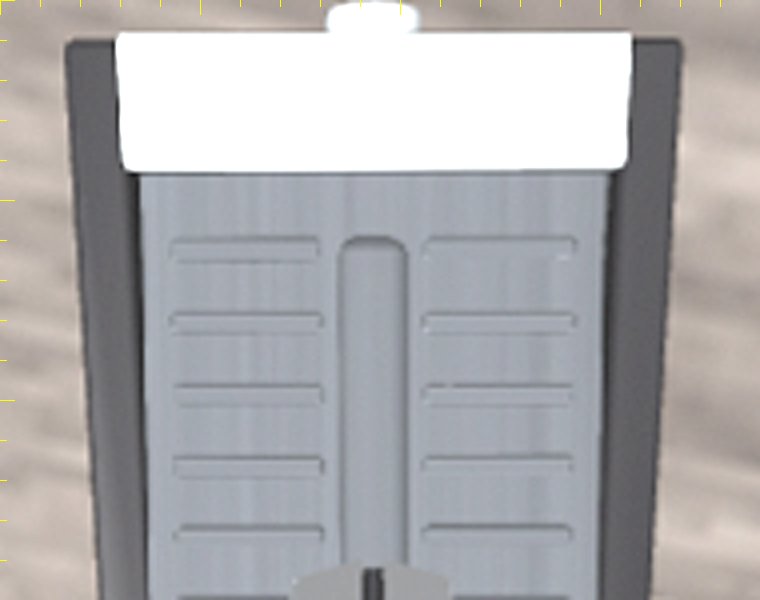

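Call:
step_arm(commands=[{"xyz": [0,0,-0.004],"twist": [0,0,0]},{"xyz": [0,0,-0.008],"twist": [0,0,0]},{"xyz": [0,0,-0.01],"twist": [0,0,0]},{"xyz": [0,0,-0.012],"twist": [0,0,0]},{"xyz": [0,0,-0.013],"twist": [0,0,0]},{"xyz": [0,0,-0.014],"twist": [0,0,0]}])

```text
time: 11.7
tool_pos: [0.5023, -0.2306, 0.083]
ee_rot: [-1.572, 0.0, 1.779]
wrist_force: [0.7, 1.3, 3.6]
width: 0.0007
```

Call:
step_arm(commands=[{"xyz": [0,0,-0.001],"twist": [0,0,0]},{"xyz": [0,0,-0.002],"twist": [0,0,0]},{"xyz": [0,0,-0.003],"twist": [0,0,0]}])

```text
time: 11.95
tool_pos: [0.5027, -0.2308, 0.0802]
ee_rot: [-1.573, 0.001, 1.779]
wrist_force: [-0.0, -0.4, 0.8]
width: 0.0005
```

Call:
step_arm(commands=[{"xyz": [0,0,-0.001],"twist": [0,0,0]},{"xyz": [0,0,-0.002],"twist": [0,0,0]},{"xyz": [0,0,-0.003],"twist": [0,0,0]}])

```text
time: 12.2
tool_pos: [0.5012, -0.2307, 0.0754]
ee_rot: [-1.57, -0.001, 1.778]
wrist_force: [0.8, -0.4, -0.1]
width: 0.0007
```

Call:
step_arm(commands=[{"xyz": [0,0,-0.001],"twist": [0,0,0]},{"xyz": [0,0,-0.002],"twist": [0,0,0]},{"xyz": [0,0,-0.003],"twist": [0,0,0]}])

```text
time: 12.45
tool_pos: [0.5012, -0.2306, 0.0727]
ee_rot: [-1.57, -0.001, 1.778]
wrist_force: [-0.3, -0.2, -0.2]
width: 0.0004
```

Run:
```python
from plan import *
o=robot.get_obs(); print(o['time'],o['tool_pos'],o['ee_rot'],o['wrist_force'])
snap('side','d10');crop('d10',260,200,140,130,5,'d10c')
```

```text
12.45 [ 0.50119677 -0.23063858  0.07265615] [-1.56956708e+00 -7.06922876e-04  1.77842791e+00] [-0.32441452 -0.22965312 -0.15222455]
```

View pics/d10c.png

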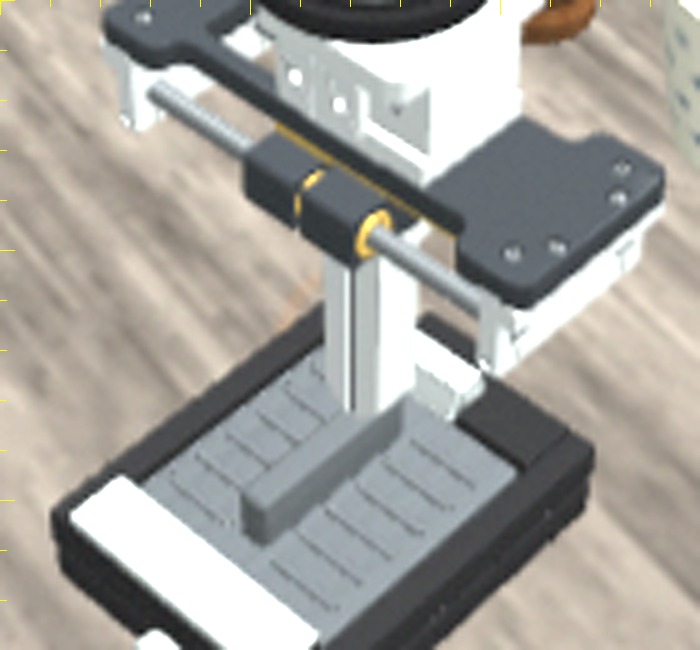

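Call:
step_arm(commands=[{"xyz": [0,0,-0.001],"twist": [0,0,0]},{"xyz": [0,0,-0.002],"twist": [0,0,0]},{"xyz": [0,0,-0.002],"twist": [0,0,0]}])

```text
time: 12.75
tool_pos: [0.5014, -0.2306, 0.0723]
ee_rot: [-1.57, -0.0, 1.779]
wrist_force: [-2.8, 1.1, 5.1]
width: 0.0007
```

Call:
step_arm(commands=[{"xyz": [0,0,0.01],"twist": [0,0,0]},{"xyz": [0,0,0.03],"twist": [0,0,0]},{"xyz": [0,0,0.06],"twist": [0,0,0]},{"xyz": [0,0,0.09],"twist": [0,0,0]},{"xyz": [0.02,0,0.12],"twist": [0,0,0]},{"xyz": [0.03,0.01,0.14],"twist": [0,0,0]},{"xyz": [0.03,0.01,0.14],"twist": [0,0,0]},{"xyz": [0.03,0.01,0.14],"twist": [0,0,0]}])

```text
time: 13.42
tool_pos: [0.5325, -0.2209, 0.2127]
ee_rot: [-1.573, 0.002, 1.78]
wrist_force: [-0.8, 0.1, -0.8]
width: 0.0004
```

Run:
```python
from plan import *
from fit import W
o=robot.get_obs(); print(o['time'],o['tool_pos'],o['wrist_force'])
for n in ['side','scene','wrist']: snap(n,n+'F')
crop('sideF',260,200,140,130,5,'dF');crop('sceneF',290,220,130,130,5,'sF')
c=load('wristF');Gp=[.479,-.2355,.034,np.radians(11.9)]
for l in [(-.04,.03,.008),(.0,.03,.008),(-.04,-.03,.008),(0,-.03,.008),(.02,.04,.008),(.02,-.04,.008),(.043,.03,.008),(.043,-.03,.008)]:
    q=pix(c,W(Gp,l)); r=q.round().astype(int)
    print(l,q.round(),atd(c,*q).round(4) if 0<=r[0]<640 and 0<=r[1]<400 else None)
```

```text
13.4167 [ 0.53246048 -0.22086126  0.21271324] [-0.81430314  0.12741056 -0.77934222]
(-0.04, 0.03, 0.008) [345. 109.] [ 0.4337 -0.2144  0.0418]
(0.0, 0.03, 0.008) [344. 144.] [ 0.4728 -0.2062  0.0432]
(-0.04, -0.03, 0.008) [293. 109.] [ 0.446  -0.2732  0.0414]
(0, -0.03, 0.008) [294. 144.] [ 0.4851 -0.2647  0.0434]
(0.02, 0.04, 0.008) [352. 161.] [ 0.4903 -0.1923  0.0424]
(0.02, -0.04, 0.008) [286. 161.] [ 0.5067 -0.2704  0.0433]
(0.043, 0.03, 0.008) [344. 180.] [ 0.5147 -0.1974  0.043 ]
(0.043, -0.03, 0.008) [295. 180.] [ 0.5273 -0.256   0.0419]
```

View pics/dF.png

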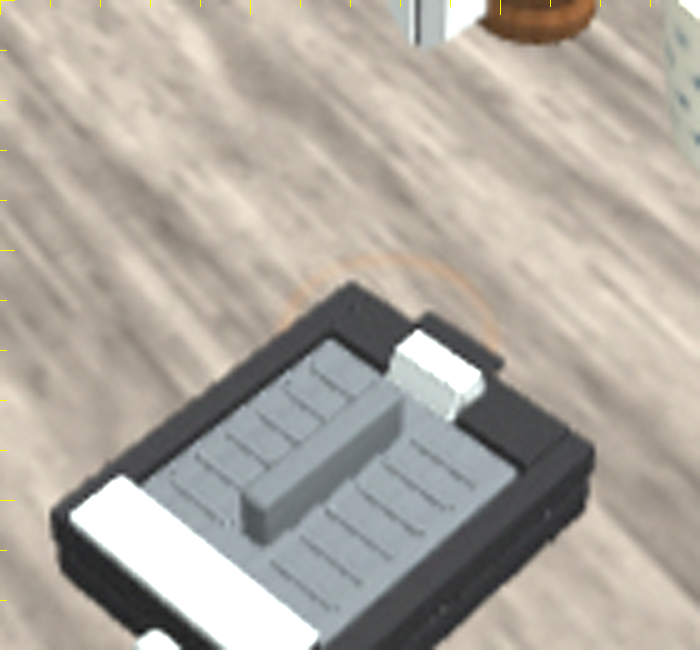

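View pics/sF.png

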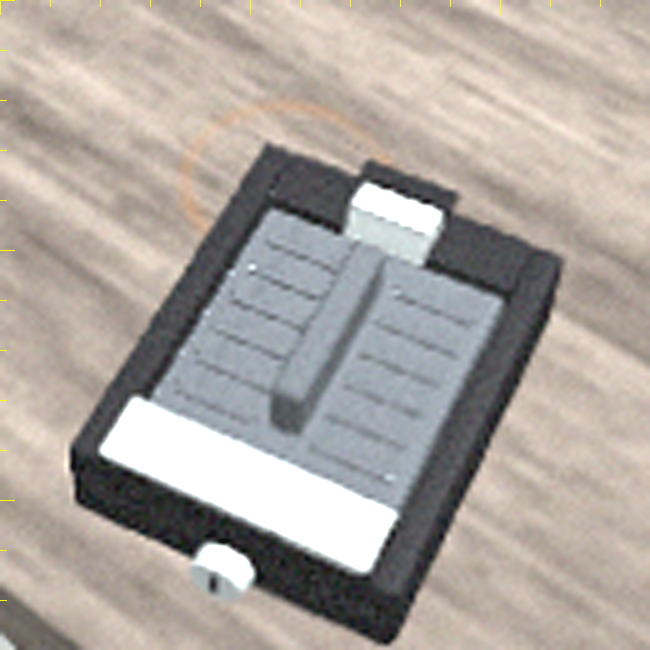

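View pics/sceneF.png

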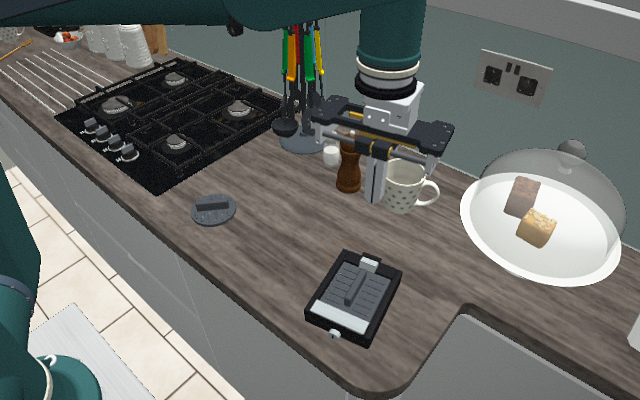

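View pics/wristF.png

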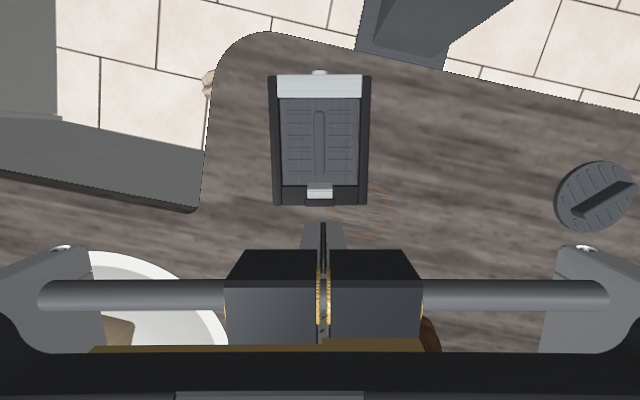

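The plate lies flat in the recess: its top reads 41–43 mm up at all 8 points, and the clip catch covers its back edge. The mug, mill, shaker and round plate haven't moved. The gripper is clear of everything.

```bash
python3 -c "
from bench import robot
print(robot.close_job())"
```

```text
the job is handed in; nothing more can be done
None
```

The rectangular plate is home in the grill and the job is handed in, at about 13.5 s of the 43 s allowed.

**What I did:** I gripped the plate by its ridge and carried it over tilted about 14° with the back end raised. I slid the tongue fully under the bridge and lowered the back end until the plate rested on the clip ramp. Then I let go and pressed on the back of the ridge with closed fingers until the clip snapped over.

**Last checks:**
- **Flat:** depth readings at 8 points on the plate's top were all 41–43 mm up, against 42 mm expected. A final press met solid contact with the ridge top at about 64 mm, as it should when home.
- **Clip:** the scene and side pictures show the catch over the plate's back edge.
- **Forces:** the highest wrist force I read, at the end of a move, was about 6 N. After backing off, it was near zero.
- **Other things:** the round plate, mug and pepper mill look untouched in the last pictures, and so does what shows of the salt shaker.

**Disagreements along the way:**
- **Sideways shift:** I first moved the plate about 2 mm sideways because of a picture taken before the arm had settled. A second picture showed the error and I took it back before tucking the tongue.
- **Grill angle:** I also changed the grill's measured angle from 11.5° to 11.9°.
- **Heights from the fixed cameras:** these two alone put the plate's height 6–8 mm too low, so I relied on the wrist camera and depth instead.

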